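# Release the viewer's transport bolts and inspect the closed plates and dishes

## Task

Release the upward-looking viewer by turning its three bar-grip transport bolts clockwise to their end stops, one after another from the robot's left to its right. Then lift each closed item waiting on the mat level to the viewing mark, its underside centred between the two pointer tips and at their height, and hold it still there for three seconds: first the square plate, then the long strip plate, then the round dish, then the chamber slide, whichever of them are there, with the strip and the slide pointing lengthways from post to post. All viewed items end lying flat, right way up, inside the steel tray; drop none, and leave the marker pot, the mouse and the glass bowl where they are.

Things in the scene. Friction and masses are not known exactly. Their poses are not given: they have to be found in the camera images.
- viewer: fixed upward-looking viewer: white housing 200 x 210 mm, flat top at 40 mm with a flush round window; robot side: steel flange 12 mm thick with three bar-grip bolts in a row 95 mm apart; two posts 124 mm tall, 10 mm thick, 94 mm either side of the window, with inward pointers. Origin on the bench, 30 mm nearer the robot than the window; x away from the robot, y from post to post (leftwards), z up
- view_mark (a point): the viewing mark: the point midway between the two pointer tips (each 76 mm from it), 120 mm above the bench, 80 mm above the centre of the viewer's window; the centre of an item's underside belongs here. Axes as the viewer's
- mat: flat black rubber mat 250 x 250 x 3 mm on the bench, where the items wait at the start; to the robot's left or right. Origin at the centre of its underside
- tray: square steel tray 250 x 250 mm with a 12 mm high, 4 mm thick rim, floor 4 mm above the bench; on the other side of the viewer from the mat. Fixed. Origin at the centre of its underside, x and y along its sides, z up
- square_plate: closed white square four-well plate 66 x 66 x 20 mm, about 70 g; may be absent. Origin at the centre of its underside, x and y along its sides, z up
- strip_plate: closed white long strip plate 110 (x) x 40 (y) x 20 mm with three wells in a row, about 80 g; may be absent. Origin at the centre of its underside, z up
- round_dish: closed white round dish, 62 mm diameter, 20 mm tall, about 50 g; may be absent. Origin at the centre of its underside, z up
- chamber_slide: closed white chamber slide 78 (x) x 28 (y) x 20 mm with four small wells in a row, about 40 g; may be absent. Origin at the centre of its underside, z up
- marker_pot: bystander: clear pot of marker pens, 72 mm wide, 50 mm tall, 90 mm with its short pens, beyond the viewer. Origin at the centre of its underside
- mouse: bystander: grey computer mouse, 105 x 62 mm, 34 mm tall, on the robot's near left. Origin at the centre of its underside
- clip_bowl: bystander: glass bowl, 90 mm across, 40 mm tall, beyond the viewer. Origin at the centre of its underside
- bolt_left (a joint): left (from the robot) transport bolt of the viewer: 0 = locked as built, 1.4 = released end stop; the value grows as it is turned clockwise seen from above; it starts between 0 and 0.35, has light friction (0.08 N m) and stays where it is left
- bolt_left_grip (a point): on the left bolt's axis, mid-height of its black bar grip: 64 mm long, 16 mm wide, 26 mm tall (13 mm above and below this point); 37 mm above the bench, the flange 12 mm. x along the bar, turning with it, z up: at joint value q the bar points 0.7 - q rad counter-clockwise from the viewer's x axis
- bolt_middle (a joint): middle (from the robot) transport bolt of the viewer: 0 = locked as built, 1.4 = released end stop; the value grows as it is turned clockwise seen from above; it starts between 0 and 0.35, has light friction (0.08 N m) and stays where it is left
- bolt_middle_grip (a point): on the middle bolt's axis, mid-height of its black bar grip: 64 mm long, 16 mm wide, 26 mm tall (13 mm above and below this point); 37 mm above the bench, the flange 12 mm. x along the bar, turning with it, z up: at joint value q the bar points 0.7 - q rad counter-clockwise from the viewer's x axis
- bolt_right (a joint): right (from the robot) transport bolt of the viewer: 0 = locked as built, 1.4 = released end stop; the value grows as it is turned clockwise seen from above; it starts between 0 and 0.35, has light friction (0.08 N m) and stays where it is left
- bolt_right_grip (a point): on the right bolt's axis, mid-height of its black bar grip: 64 mm long, 16 mm wide, 26 mm tall (13 mm above and below this point); 37 mm above the bench, the flange 12 mm. x along the bar, turning with it, z up: at joint value q the bar points 0.7 - q rad counter-clockwise from the viewer's x axis

How it is judged (in metres and radians):
On the way, in this order (a step that is already met when the one before it is completed fails the run):
1. the left bolt is turned to its released end stop (value of joint bolt_left above 1.3 rad), for 0.2 s.
2. the middle bolt is turned to its released end stop, those before it still released (value of joint each of bolt_left, bolt_middle above 1.3 rad), for 0.2 s.
3. the right bolt is turned to its released end stop, those before it still released (all of step 2 and value of joint bolt_right above 1.3 rad), for 0.2 s.
4. the square four-well plate is held still and level at the viewing mark (within 15 mm sideways and 12 mm in height) for 2.5 s (horizontal distance between square_plate and view_mark below 0.015 m and z of square_plate in the frame of view_mark between -0.012 and 0.012 m and angle between square_plate's own z axis and vertical below 0.15 rad and linear speed of square_plate below 0.03 m/s), for 2.5 s.
5. the long strip plate is held still and level at the viewing mark (within 15 mm sideways and 12 mm in height, lengthways from post to post within 0.2 rad) for 2.5 s (horizontal distance between strip_plate and view_mark below 0.015 m and z of strip_plate in the frame of view_mark between -0.012 and 0.012 m and angle between strip_plate's own z axis and vertical below 0.15 rad and linear speed of strip_plate below 0.03 m/s and angle between the x axis of strip_plate and the y axis of viewer, either way round below 0.2 rad), for 2.5 s.
6. the round dish is held still and level at the viewing mark (within 15 mm sideways and 12 mm in height) for 2.5 s (horizontal distance between round_dish and view_mark below 0.015 m and z of round_dish in the frame of view_mark between -0.012 and 0.012 m and angle between round_dish's own z axis and vertical below 0.15 rad and linear speed of round_dish below 0.03 m/s), for 2.5 s.
7. the chamber slide is held still and level at the viewing mark (within 15 mm sideways and 12 mm in height, lengthways from post to post within 0.2 rad) for 2.5 s (horizontal distance between chamber_slide and view_mark below 0.015 m and z of chamber_slide in the frame of view_mark between -0.012 and 0.012 m and angle between chamber_slide's own z axis and vertical below 0.15 rad and linear speed of chamber_slide below 0.03 m/s and angle between the x axis of chamber_slide and the y axis of viewer, either way round below 0.2 rad), for 2.5 s.
At the end, for the whole second after the job is handed in: Every item present lies flat (within 0.1 rad), right way up and at rest on the floor of the tray, its centre within 110 mm of the tray's centre along both of its sides, and all three bolts are at their released end stops (joint above 1.3) (all of step 3 and x of square_plate in the frame of tray between -0.11 and 0.11 m and y of square_plate in the frame of tray between -0.11 and 0.11 m and z of each of square_plate, strip_plate, round_dish, chamber_slide in the frame of tray below 0.012 m and angle between each of square_plate, strip_plate, round_dish, chamber_slide's own z axis and vertical below 0.1 rad and linear speed of each of square_plate, strip_plate, round_dish, chamber_slide below 0.02 m/s and x of strip_plate in the frame of tray between -0.11 and 0.11 m and y of strip_plate in the frame of tray between -0.11 and 0.11 m and x of round_dish in the frame of tray between -0.11 and 0.11 m and y of round_dish in the frame of tray between -0.11 and 0.11 m and x of chamber_slide in the frame of tray between -0.11 and 0.11 m and y of chamber_slide in the frame of tray between -0.11 and 0.11 m); the robot touches nothing.
It fails at once if an item is dropped: falls free with its underside more than 60 mm above the bench ((height (world z) of square_plate above 0.06 m and contact force between square_plate and anything else below 0.01 N) or (height (world z) of strip_plate above 0.06 m and contact force between strip_plate and anything else below 0.01 N) or (height (world z) of round_dish above 0.06 m and contact force between round_dish and anything else below 0.01 N) or (height (world z) of chamber_slide above 0.06 m and contact force between chamber_slide and anything else below 0.01 N)).
It fails at once if the marker pot is moved by more than 30 mm (distance of marker_pot from where it was at the start of the episode above 0.03 m).
It fails at once if the mouse is moved by more than 30 mm (distance of mouse from where it was at the start of the episode above 0.03 m).
It fails at once if the clip bowl is moved by more than 30 mm (distance of clip_bowl from where it was at the start of the episode above 0.03 m).
Of square_plate, strip_plate, round_dish, chamber_slide only 2 to 3 are there at a start; the rules pass over those that are not, and their reading is None.
At some moment in a run one of square_plate, strip_plate, round_dish, chamber_slide may be knocked a few centimetres aside while the robot is not near it.
It also fails if it takes over 208 s, if anything falls off the work surface, if the arm or the gripper's body presses on something with over 40 N, if the wrist force passes 120 N, or if a joint passes its speed limit or range.

## Robot

A 6-joint arm with a two-finger parallel gripper is mounted at the origin on the work surface. World frame = base frame: x ahead of the robot, y to its left, z up, the work surface at z = 0. Lengths are in mm, angles in degrees, forces in N, time in s.
With the tool pointing down it reaches from about 300 to 850 mm from the base axis. Payload 4.2 kg.
Tool frame: the origin (TCP) lies at the very end of the fingers, on their centre line; the grasp point (between the pads) lies 19 mm behind it; z points along the fingers, y is the line along which they close (so a half turn about z gives the same grasp; the last joint's range is limited). The gripper opens to 91 mm and grips with 3 to 60 N. Pads are 32 mm wide; open, the fingers measure 118 mm over their backs; the gripper's body (76 mm by 178 mm) begins 60 mm behind the grasp point.
Start: joints at [-77.693, 18.312, 89.639, -0, 72.044, -1.146], TCP at [133.775, -559.238, 213.976] pointing down, gripper open.
Joint ranges: [-177.97, 177.97], [-48.28, 115.42], [12.27, 149.76], [-77.06, 257.06], [2.81, 150.46], [-146.56, 146.56]. Speed limits (degrees/s): [147.25, 147.25, 180, 180, 180, 180].

## Interface

Orientations are given as [roll, pitch, yaw] about the fixed x, y, z axes, in that order (R = Rz(yaw) Ry(pitch) Rx(roll)).
In Python, from workcell import env gives the robot as it stands.
- The arm moves only by the shell command python3 -m pendant 'ROWS' [FORCE]. ROWS is a JSON object of lists of equal length, an entry for each row: "translation": the shift along the tool's x, y, z in mm, a list of three; "roll": the turn about the tool's z in rad; "hand": the closure in counts, from 0 (fully open) to 255 (shut). In form: {"translation": [[dx, dy, dz], ...], "roll": [roll, ...], "hand": [hand, ...]}. A call has exactly 8 rows; each row shifts and turns the commanded pose from where the row before left it, along the tool's axes as they then stand; what a row does not reach is not made up. A row lasts 1/12 s, in which the tool goes at most 41.7 mm and 7.16 degrees, less where a joint would pass 70% of its speed; a pose out of reach is approached as far as the arm can. A call with a gripper value outside its range is refused whole. The fingers move at their own pace and stop on an object; FORCE is the grip in N (left out, the last holds). Time passes only in rows, so rows that do not move let the fingers close, or fill a call up. It gives the time, the measured TCP pose, the force, the opening and the grip force at its end, in the units of the state.
- env.state(): the state, without advancing time (a new reading comes with each control period).
- env.grab_frame(name): name is "scene" or "top" or "wrist"; returns a dict with "frame" (384x512x3 uint8, red, green, blue), "z_map" (384x512 float32, mm along the optical axis (not along the pixel's ray), 0 where there is no reading), "fx", "fy", "cx", "cy" (pixels), "pose" (4x4, takes a point from camera to world coordinates). Camera axes: x right, y down, z forward; pixel columns grow to the right and rows downward; lengths in mm; the calibration is good to about 2 mm. A picture is of the moment at which its call begins.
- env.job_done(): hands the job in; it is judged then, once.
Trained networks look in a picture, given as the dict that the camera call returned (one of the last four; its "shot" number tells which), for a name from the list of things; names that differ only in an ending like _2 or _b are one class to them, and where a whole thing is asked for, a point or a joint stands for the part that bears it (a point fixed in the world has none). Each returns a list of dicts, best first, with "score" (0 to 1); they miss things now and then, are a little off and sometimes report something else, mostly with a low value. They report only what shows in the picture. A call takes as long as a camera call.
- env.recognise(picture, label): "rect" ([centre column, centre row, width, height] in pixels, round what is visible of it).
- env.regions_of(picture, label): "pixels" (384x512 bool, what is visible of it) and "rect" ([centre column, centre row, width, height] in pixels, round what is visible of it).
The state is a dict: "time_s": time; "qpos": joint angles; "qvel": joint speeds; "effort": joint torques, N m; "ee_pos": TCP position; "ee_rot": TCP orientation; "force": force on the tool from outside, world axes, zero at the start; "torque": the same for the moment, N m; "gripper_width": finger opening in mm; "gripper_force": force on a finger pad.
Only numpy, scipy, OpenCV 4.12 (cv2) and the standard library are available. Lean on these libraries where they do the work, as an engineer would, in place of code of your own. Each camera call takes 0.05 s, during which the arm holds its last target. There are 200 camera calls.

## Working session

There is one attempt and no reset: what is moved stays moved. The work goes in short steps, Python scripts to look and compute and a shell command to move; the robot and the scene stay as the last step left them, time stands still between calls to the robot, and variables do not carry over. Pictures are saved under pics/ and viewed, at most 14 in all, crops included, and the job is handed in when it is done.

```bash
mkdir -p pics; cat > h.py <<'E'
import numpy as np, cv2
from workcell import env
def pts(p,mask=None):
    z=p["z_map"]; v,u=np.nonzero((z>0)&(mask if mask is not None else True))
    d=z[v,u]; c=np.stack([(u-p["cx"])*d/p["fx"],(v-p["cy"])*d/p["fy"],d,np.ones_like(d)],1)
    return (c@np.array(p["pose"]).T)[:,:3]
def find(p,n,zmin=-50):
    r=env.regions_of(p,n)
    for o in r[:2]:
        P=pts(p,o["pixels"])
        if len(P)<15: print(n,o["score"],"few"); continue
        P=P[P[:,2]>zmin]
        top=P[P[:,2]>np.percentile(P[:,2],90)-6]
        rect=cv2.minAreaRect(top[:,:2].astype(np.float32))
        print(n,round(o["score"],2),[int(x) for x in o["rect"]],"ztop",round(float(np.percentile(P[:,2],90)),1),"c",np.round(rect[0],1),"size",np.round(rect[1],1),"ang",round(rect[2],1),"med",np.round(np.median(top,0),1))
def save(p,n): cv2.imwrite(f"pics/{n}.png",p["frame"][:,:,::-1])
E
python3 - <<'E'
from h import *
s=env.state(); print(s)
for c in ("top","scene"):
    p=env.grab_frame(c); save(p,c+"0"); print(c,np.round(p["pose"],2).tolist(),p["fx"])
    if c=="top":
        for n in ["viewer","mat","tray","square_plate","strip_plate","round_dish","chamber_slide","marker_pot","mouse","clip_bowl","bolt_left","bolt_middle","bolt_right"]: find(p,n)
E
```

```text
{'time_s': 0.0, 'qpos': array([-7.76928855e+01,  1.83510278e+01,  8.97065194e+01, -3.09998168e-03,
        7.20448141e+01, -1.14788033e+00]), 'qvel': array([ 0.07611332,  0.06890814, -0.01029577,  0.01010981, -0.07239618,
       -0.06714258]), 'effort': array([-1.73273158e-03, -4.12467027e+01, -2.31980574e+01,  7.24461442e-02,
        4.57485463e-02, -1.30960702e-04]), 'ee_pos': array([ 133.64700699, -558.72392018,  213.12567515]), 'ee_rot': array([-1.79897600e+02,  8.96105146e-04,  1.34559539e+01]), 'force': array([-0.94151752, -0.00962859,  0.48079168]), 'torque': array([-0.0056477 ,  0.03244343,  0.04642924]), 'gripper_force': 0.0, 'gripper_width': 91.44412016608162}
top [[-0.01, -0.98, 0.18, 317.68], [-1.0, 0.01, 0.01, 4.16], [-0.01, -0.18, -0.98, 1289.23], [0.0, 0.0, 0.0, 1.0]] 470.7560213546281
viewer 0.82 [271, 178, 98, 110] ztop 44.4 c [590.6 -15.3] size [275.1 234.6] ang 1.8 med [617.3 -15.9  41.6]
viewer 0.58 [152, 285, 33, 46] ztop 36.7 c [292.3 301.3] size [55.2 98. ] ang 66.9 med [293.  300.5  34.2]
mat 0.86 [144, 207, 90, 94] ztop 6.9 c [505.5 325.8] size [250.3 252.5] 
[... 587 characters left out ...]
216.2  88.1]
marker_pot 0.29 [167, 179, 19, 32] ztop 26.7 c [582.9 262.3] size [78.9 27.7] ang 13.5 med [583.8 262.1  24.3]
mouse 0.57 [152, 287, 35, 46] ztop 36.8 c [292.4 301.5] size [55.6 98. ] ang 66.9 med [293.1 300.5  34.2]
bolt_left 0.45 [235, 213, 18, 20] ztop 52.8 c [479.   75.5] size [63.3 15.4] ang 40.4 med [478.5  75.1  50.2]
bolt_middle 0.6 [270, 212, 14, 23] ztop 53.4 c [480.8 -19.8] size [59.  15.6] ang 39.7 med [481.8 -20.3  50.8]
bolt_right 0.67 [304, 213, 16, 23] ztop 53.2 c [ 484.  -114.3] size [62.2 14.9] ang 40.1 med [ 484.  -115.6   50.6]
scene [[0.86, 0.37, -0.35, 922.99], [0.5, -0.62, 0.6, -680.65], [0.01, -0.69, -0.72, 921.07], [0.0, 0.0, 0.0, 1.0]] 374.5805663767216
```

View pics/top0.png

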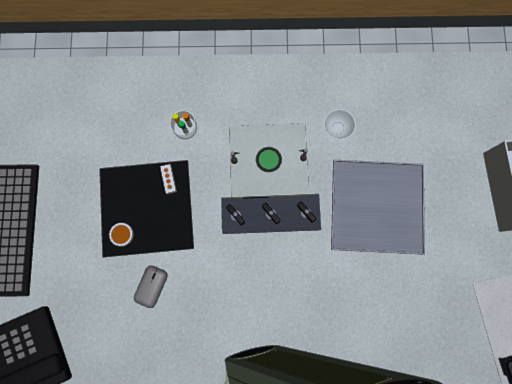

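View pics/scene0.png

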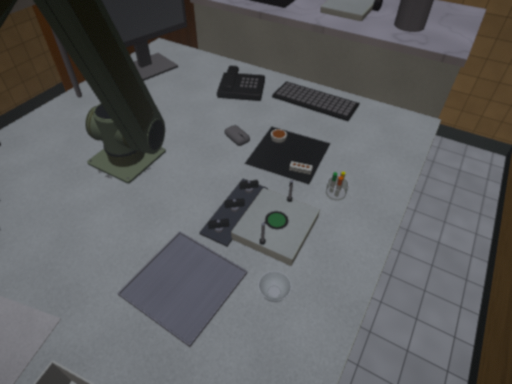

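Top view: the mat on the left holds the round dish at (121,234) and the chamber slide at (168,179). The viewer is in the middle with its window at (268,159), bolts at (235,214), (270,212) and (306,211), and the tray is on the right. The square and strip plates are absent. The scene view agrees.

```bash
cat >> h.py <<'E'
def to(x,y,z,yaw):
    s=env.state(); p=s["ee_pos"]; w=s["ee_rot"][2]; a=np.radians(w); d=np.array([x,y,z])-p
    # tool x=(c,s) y=(s,-c) z=down ; shift first (at the present yaw), then roll
    dy=(yaw-w+180)%360-180
    print("t",round(s["time_s"],2),"pos",np.round(p,1),"yaw",round(w,1),"j6",round(s["qpos"][5],1),"-> tool d",np.round([d[0]*np.cos(a)+d[1]*np.sin(a),d[0]*np.sin(a)-d[1]*np.cos(a),-d[2]],1),"roll",round(-np.radians(dy),3), "F",np.round(s["force"],1),"w",round(s["gripper_width"],1),"gf",round(s["gripper_force"],1))
E
python3 - <<'E'
from h import *
p=env.grab_frame("top"); f=p["frame"].astype(int)
P=pts(p,(f[:,:,1]>f[:,:,0]+50)&(f[:,:,1]>f[:,:,2]+30)); P=P[(abs(P[:,1])<100)&(P[:,0]>550)]
print("win",np.round(cv2.minAreaRect(P[:,:2].astype(np.float32)),1) if 0 else (P.min(0),P.max(0)))
A=pts(p); 
for lo,hi in((60,160),(-160,-60)):
    B=A[(A[:,1]>lo)&(A[:,1]<hi)&(A[:,0]>560)&(A[:,0]<700)&(A[:,2]>90)&(A[:,2]<140)]; print(len(B),B.min(0),B.max(0),np.median(B,0))
H=A[(A[:,2]>36)&(A[:,2]<46)&(abs(A[:,1])<130)&(A[:,0]>520)&(A[:,0]<760)]; print(cv2.minAreaRect(H[:,:2].astype(np.float32)))
to(480,75,120,40)
E
```

```text
win (array([603.15288262, -41.84657591,  34.51170308]), array([654.68799992,   9.8972809 ,  48.82796328]))
34 [620.6850451   63.06742611  94.73783913] [631.50668111  83.21920724 127.60211049] [625.69518158  76.22769548 122.01473686]
33 [ 626.74127204 -113.97063135   90.33965161] [637.06534484 -93.47800792 128.33042897] [ 630.43975848 -107.86385527  122.09378061]
((628.166748046875, -15.407417297363281), (202.36465454101562, 209.89434814453125), 1.6755315065383911)
t 0.8 pos [ 133.8 -559.3  214. ] yaw 13.4 j6 -1.1 -> tool d [ 484.3 -536.3   94. ] roll -0.463 F [ 0.2 -0.4  0.7] w 91.2 gf 0.0
```

```bash

python3 -m pendant '{"translation":[[20.2,-22.3,2.5],[20.2,-22.3,2.5],[20.2,-22.3,2.5],[20.2,-22.3,2.5],[20.2,-22.3,2.5],[20.2,-22.3,2.5],[20.2,-22.3,2.5],[20.2,-22.3,2.5]],"roll":[0,0,0,0,0,0,0,0],"hand":[140,140,140,140,140,140,140,140]}' 10
python3 -m pendant '{"translation":[[20.2,-22.3,2.5],[20.2,-22.3,2.5],[20.2,-22.3,2.5],[20.2,-22.3,2.5],[20.2,-22.3,2.5],[20.2,-22.3,2.5],[20.2,-22.3,2.5],[20.2,-22.3,2.5]],"roll":[0,0,0,0,0,0,0,0],"hand":[140,140,140,140,140,140,140,140]}'
python3 -m pendant '{"translation":[[20.2,-22.3,2.5],[20.2,-22.3,2.5],[20.2,-22.3,2.5],[20.2,-22.3,2.5],[20.2,-22.3,2.5],[20.2,-22.3,2.5],[20.2,-22.3,2.5],[20.2,-22.3,2.5]],"roll":[0,0,0,0,0,0,0,0],"hand":[140,140,140,140,140,140,140,140]}'
python3 -m pendant '{"translation":[[0,0,0],[0,0,0],[0,0,0],[0,0,0],[0,0,0],[0,0,0],[0,0,0],[0,0,0]],"roll":[-0.066,-0.066,-0.066,-0.066,-0.066,-0.066,-0.067,0],"hand":[140,140,140,140,140,140,140,140]}'
python3 - <<'E'
from h import *
p=env.grab_frame("wrist"); save(p,"w1"); print(np.round(p["pose"],2).tolist())
for n in ("bolt_left","bolt_middle"): find(p,n)
to(478.9,75.3,23,40)
E
```

```text
time_s: 1.47
ee_pos: [249.9, -346.9, 194.0]
ee_rot: [180.0, -0.0, 13.4]
force: [0.7, 1.1, -0.7]
gripper_width: 42.0
gripper_force: 0.0
time_s: 2.13
ee_pos: [365.6, -135.7, 174.1]
ee_rot: [180.0, -0.0, 13.5]
force: [-0.3, 0.7, -0.1]
gripper_width: 40.9
gripper_force: 0.0
time_s: 2.8
ee_pos: [481.3, 75.6, 154.0]
ee_rot: [180.0, -0.0, 13.5]
force: [0.9, -0.9, 0.6]
gripper_width: 41.4
gripper_force: 0.0
time_s: 3.47
ee_pos: [480.8, 74.1, 154.0]
ee_rot: [180.0, -0.0, 40.0]
force: [-0.1, -0.3, -0.1]
gripper_width: 41.1
gripper_force: 0.0
[[0.64, -0.74, -0.2, 537.16], [-0.77, -0.62, -0.17, 120.43], [0.0, 0.26, -0.97, 324.3], [0.0, 0.0, 0.0, 1.0]]
bolt_left 0.62 [255, 186, 29, 68] ztop 50.1 c [479.5  74.4] size [62.7 14.8] ang 40.3 med [481.2  75.8  49.2]
bolt_middle 0.83 [336, 224, 22, 33] ztop 49.9 c [512.9  28.7] size [103.4  19.2] ang 70.0 med [500.   -5.   48.9]
t 3.62 pos [480.8  74.1 154. ] yaw 39.9 j6 57.5 -> tool d [ -0.7  -2.2 131. ] roll -0.002 F [ 0.1 -0.9 -0.4] w 41.2 gf 0.0
```

View pics/w1.png

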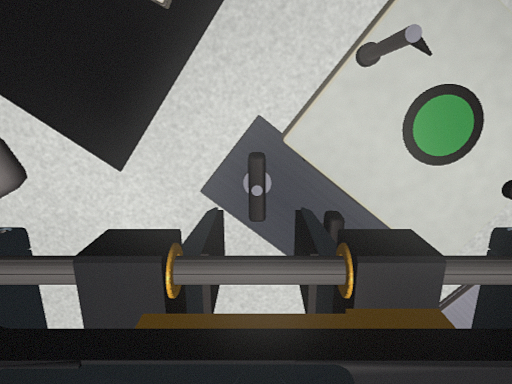

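The left bar shows upright at (257,186), midway between the fingers (columns 212 to 303), so I'm going down to turn it.

```bash

python3 -m pendant '{"translation":[[-1,-0.8,20],[0,0,20],[0,0,20],[0,0,20],[0,0,20],[0,0,16],[0,0,15],[0,0,0]],"roll":[0,0,0,0,0,0,0,0],"hand":[140,140,140,140,140,140,140,140]}' 8
python3 -m pendant '{"translation":[[0,0,0],[0,0,0],[0,0,0],[0,0,0],[0,0,0],[0,0,0],[0,0,0],[0,0,0]],"roll":[0,0,0,0,0,0,0,0],"hand":[240,240,240,240,240,240,240,240]}' 8
python3 -m pendant '{"translation":[[0,0,0],[0,0,0],[0,0,0],[0,0,0],[0,0,0],[0,0,0],[0,0,0],[0,0,0]],"roll":[0.1,0.1,0.1,0.1,0.1,0.1,0.1,0.1],"hand":[240,240,240,240,240,240,240,240]}' 
python3 -m pendant '{"translation":[[0,0,0],[0,0,0],[0,0,0],[0,0,0],[0,0,0],[0,0,0],[0,0,0],[0,0,0]],"roll":[0.1,0.1,0.1,0.1,0.1,0.1,0,0],"hand":[240,240,240,240,240,240,240,240]}' 
python3 -c "
from h import *
to(480,75,23,-40); print(env.state()['torque'])"
```

```text
time_s: 4.28
ee_pos: [477.4, 73.7, 20.5]
ee_rot: [-179.8, 0.3, 39.9]
force: [0.5, -0.3, -0.5]
gripper_width: 41.2
gripper_force: 0.0
time_s: 4.95
ee_pos: [479.2, 75.5, 23.9]
ee_rot: [-179.9, -0.1, 39.9]
force: [-2.2, 6.3, 3.2]
gripper_width: 15.9
gripper_force: 8.0
time_s: 5.62
ee_pos: [479.2, 75.4, 23.9]
ee_rot: [-179.9, 0.0, -6.2]
force: [-3.2, 6.3, 3.0]
gripper_width: 15.9
gripper_force: 8.0
time_s: 6.28
ee_pos: [479.4, 75.2, 23.9]
ee_rot: [-179.9, 0.0, -40.3]
force: [-2.0, 5.3, 3.0]
gripper_width: 16.6
gripper_force: 7.9
t 6.28 pos [479.4  75.2  23.9] yaw -40.3 j6 137.6 -> tool d [ 0.6 -0.2  0.9] roll -0.005 F [-2.   5.3  3. ] w 16.6 gf 7.9
[0.99521808 0.33998215 0.19239348]
```

```bash

python3 -m pendant '{"translation":[[0,0,0],[0,0,0],[0,0,0],[0,0,0],[0,0,-20],[0,0,-20],[0,0,-20],[0,0,0]],"roll":[0,0,0,0,0,0,0,0],"hand":[140,140,140,140,140,140,140,140]}' 8
python3 -m pendant '{"translation":[[7.9,8.9,0],[7.9,8.9,0],[7.9,8.9,0],[7.9,8.9,0],[7.9,8.9,0],[7.9,8.9,0],[7.9,8.9,0],[7.9,8.9,0]],"roll":[0,0,0,0,0,0,0,0],"hand":[140,140,140,140,140,140,140,140]}' 
python3 -m pendant '{"translation":[[0,0,0],[0,0,0],[0,0,0],[0,0,0],[0,0,0],[0,0,0],[0,0,0],[0,0,0]],"roll":[-0.115,-0.115,-0.115,-0.115,-0.115,-0.115,-0.115,-0.115],"hand":[140,140,140,140,140,140,140,140]}' 
python3 -m pendant '{"translation":[[0,0,0],[0,0,0],[0,0,0],[0,0,0],[0,0,0],[0,0,0],[0,0,0],[0,0,0]],"roll":[-0.12,-0.12,-0.12,-0.12,0,0,0,0],"hand":[140,140,140,140,140,140,140,140]}' 
python3 - <<'E'
from h import *
p=env.grab_frame("wrist")
for n in ("bolt_left","bolt_middle"): find(p,n,zmin=40)
p=env.grab_frame("top")
for n in ("bolt_left","bolt_middle"): find(p,n,zmin=40)
to(481.8,-20,23,40)
E
```

```text
time_s: 6.95
ee_pos: [482.2, 74.2, 86.3]
ee_rot: [-179.7, -0.3, -40.2]
force: [-0.1, -0.3, 0.3]
gripper_width: 41.1
gripper_force: 0.0
time_s: 7.62
ee_pos: [481.7, -22.6, 82.8]
ee_rot: [180.0, 0.0, -40.3]
force: [0.1, 0.0, 0.4]
gripper_width: 41.0
gripper_force: 0.0
time_s: 8.28
ee_pos: [481.8, -21.9, 82.9]
ee_rot: [180.0, -0.0, 12.8]
force: [-0.2, -0.2, -0.5]
gripper_width: 41.0
gripper_force: 0.0
time_s: 8.95
ee_pos: [481.8, -21.4, 82.9]
ee_rot: [180.0, 0.0, 39.9]
force: [-0.4, 0.7, -0.9]
gripper_width: 41.4
gripper_force: 0.0
bolt_left 0.79 [143, 124, 103, 39] ztop 50.3 c [479.6  73.8] size [16.  63.4] ang 51.5 med [480.6  73.   49.2]
bolt_middle 0.56 [258, 208, 36, 93] ztop 50.2 c [482.2 -20.5] size [63.2 16. ] ang 38.3 med [484.2 -19.   49.1]
bolt_left 0.5 [234, 213, 11, 23] ztop 52.8 c [477.6  78.9] size [29.1 54.1] ang 80.6 med [473.3  80.3  50.5]
t 9.25 pos [481.8 -21.1  82.9] yaw 40.0 j6 46.2 -> tool d [ 0.8 -0.8 59.9] roll -0.001 F [-0.  -0.1 -0.1] w 41.1 gf 0.0
```

```bash

python3 -m pendant '{"translation":[[0.8,-0.3,20],[0,0,20],[0,0,20],[0,0,0],[0,0,0],[0,0,0],[0,0,0],[0,0,0]],"roll":[0,0,0,0,0,0,0,0],"hand":[140,140,140,140,240,240,240,240]}' 8
python3 -m pendant '{"translation":[[0,0,0],[0,0,0],[0,0,0],[0,0,0],[0,0,0],[0,0,0],[0,0,0],[0,0,0]],"roll":[0,0,0.1,0.1,0.1,0.1,0.1,0.1],"hand":[240,240,240,240,240,240,240,240]}' 
python3 -m pendant '{"translation":[[0,0,0],[0,0,0],[0,0,0],[0,0,0],[0,0,0],[0,0,0],[0,0,0],[0,0,0]],"roll":[0.1,0.1,0.1,0.1,0.1,0.1,0.1,0.1],"hand":[240,240,240,240,240,240,240,240]}' 
python3 -m pendant '{"translation":[[0,0,0],[0,0,0],[0,0,0],[0,0,0],[0,0,0],[0,0,0],[0,0,-20],[0,0,-40]],"roll":[0,0,0,0,0,0,0,0],"hand":[240,240,140,140,140,140,140,140]}'
python3 -m pendant '{"translation":[[7.9,8.9,0],[7.9,8.9,0],[7.9,8.9,0],[7.9,8.9,0],[7.9,8.9,0],[7.9,8.9,0],[7.9,8.9,0],[7.9,8.9,0]],"roll":[0,0,0,0,0,0,0,0],"hand":[140,140,140,140,140,140,140,140]}' 
python3 -m pendant '{"translation":[[0,0,0],[0,0,0],[0,0,0],[0,0,0],[0,0,0],[0,0,0],[0,0,0],[0,0,0]],"roll":[-0.115,-0.115,-0.115,-0.115,-0.115,-0.115,-0.115,-0.115],"hand":[140,140,140,140,140,140,140,140]}' 
python3 -m pendant '{"translation":[[0,0,0],[0,0,0],[0,0,0],[0,0,0],[0,0,0],[0,0,0],[0,0,0],[0,0,0]],"roll":[-0.12,-0.12,-0.12,-0.12,0,0,0,0],"hand":[140,140,140,140,140,140,140,140]}' 
python3 - <<'E'
from h import *
p=env.grab_frame("wrist")
for n in ("bolt_middle","bolt_right"): find(p,n,zmin=40)
to(484.3,-115,23,40)
E
```

```text
time_s: 9.92
ee_pos: [482.4, -20.0, 24.0]
ee_rot: [-180.0, -0.1, 39.9]
force: [-2.9, 6.7, 6.0]
gripper_width: 17.3
gripper_force: 4.0
time_s: 10.58
ee_pos: [481.9, -19.5, 24.0]
ee_rot: [-179.9, -0.0, 5.3]
force: [-1.8, 3.7, 3.1]
gripper_width: 16.1
gripper_force: 8.0
time_s: 11.25
ee_pos: [482.0, -19.6, 24.0]
ee_rot: [-179.9, 0.0, -40.5]
force: [0.2, 2.4, 2.7]
gripper_width: 16.6
gripper_force: 8.2
time_s: 11.92
ee_pos: [478.7, -20.4, 79.8]
ee_rot: [179.6, 0.5, -40.2]
force: [0.0, -0.1, -0.6]
gripper_width: 41.2
gripper_force: 0.0
time_s: 12.58
ee_pos: [484.2, -116.9, 82.4]
ee_rot: [180.0, 0.0, -40.3]
force: [0.5, -0.4, -1.2]
gripper_width: 41.5
gripper_force: 0.0
time_s: 13.25
ee_pos: [484.4, -116.3, 82.8]
ee_rot: [-180.0, 0.0, 12.8]
force: [-0.5, 0.5, -0.0]
gripper_width: 40.9
gripper_force: 0.0
time_s: 13.92
ee_pos: [484.4, -115.8, 82.9]
ee_rot: [-180.0, 0.0, 39.9]
force: [0.7, 0.4, 0.4]
gripper_width: 41.3
gripper_force: 0.0
bolt_middle 0.9 [148, 127, 105, 49] ztop 50.3 c [482.3 -21.2] size [16.  63.1] ang 51.4 med [483.2 -21.7  49.2]
bolt_right 0.69 [257, 209, 39, 91] ztop 50.2 c [ 485.  -115.1] size [62.7 16. ] ang 40.3 med [ 486.7 -114.    49.1]
t 14.07 pos [ 484.4 -115.7   82.9] yaw 39.9 j6 35.3 -> tool d [ 0.3 -0.6 59.9] roll -0.001 F [ 0.5 -0.1  0.2] w 41.1 gf 0.0
```

```bash

python3 -m pendant '{"translation":[[0.8,-0.3,20],[0,0,20],[0,0,20],[0,0,0],[0,0,0],[0,0,0],[0,0,0],[0,0,0]],"roll":[0,0,0,0,0,0,0,0],"hand":[140,140,140,140,240,240,240,240]}' 8
python3 -m pendant '{"translation":[[0,0,0],[0,0,0],[0,0,0],[0,0,0],[0,0,0],[0,0,0],[0,0,0],[0,0,0]],"roll":[0,0,0.1,0.1,0.1,0.1,0.1,0.1],"hand":[240,240,240,240,240,240,240,240]}' 
python3 -m pendant '{"translation":[[0,0,0],[0,0,0],[0,0,0],[0,0,0],[0,0,0],[0,0,0],[0,0,0],[0,0,0]],"roll":[0.1,0.1,0.1,0.1,0.1,0.1,0.1,0.1],"hand":[240,240,240,240,240,240,240,240]}' 
python3 -m pendant '{"translation":[[0,0,0],[0,0,0],[0,0,0],[0,0,0],[0,0,0],[0,0,0],[0,0,-20],[0,0,-40]],"roll":[0,0,0,0,0,0,0,0],"hand":[240,240,140,140,140,140,140,140]}'
python3 -m pendant '{"translation":[[0,0,-30],[0,0,-30],[0,0,-30],[0,0,-30],[0,0,-20],[0,0,0],[0,0,0],[0,0,0]],"roll":[0,-0.117,-0.117,-0.117,-0.117,-0.117,-0.117,0],"hand":[0,0,0,0,0,0,0,0]}' 
python3 -m pendant '{"translation":[[-3.4,-31,0],[-3.4,-31,0],[-3.4,-31,0],[-3.4,-31,0],[-3.4,-31,0],[-3.4,-31,0],[-3.4,-31,0],[-3.4,-31,0]],"roll":[0,0,0,0,0,0,0,0],"hand":[0,0,0,0,0,0,0,0]}' 
python3 -m pendant '{"translation":[[-3.4,-31,0],[-3.4,-31,0],[-3.4,-31,0],[-3.4,-31,0],[-3.4,-31,0],[-3.4,-31,0],[-3.4,-31,0],[-3.4,-31,0]],"roll":[0,0,0,0,0,0,0,0],"hand":[0,0,0,0,0,0,0,0]}' 
python3 -m pendant '{"translation":[[0,0,0],[0,0,0],[0,0,0],[0,0,0],[0,0,0],[0,0,0],[0,0,0],[0,0,0]],"roll":[0,0,0,0,0,0,0,0],"hand":[0,0,0,0,0,0,0,0]}' 
python3 - <<'E'
from h import *
p=env.grab_frame("top"); save(p,"t2")
for n in ("bolt_middle","bolt_right","bolt_left"): find(p,n,zmin=40)
p=env.grab_frame("wrist"); save(p,"w2")
for n in ("round_dish","chamber_slide"): find(p,n)
to(431,385,5,0)
E
```

```text
time_s: 14.73
ee_pos: [485.4, -114.8, 24.1]
ee_rot: [179.9, -0.1, 39.9]
force: [-4.2, 9.3, 6.5]
gripper_width: 17.3
gripper_force: 5.3
time_s: 15.4
ee_pos: [484.9, -114.4, 24.0]
ee_rot: [-180.0, -0.0, 5.3]
force: [-1.8, 2.9, 6.1]
gripper_width: 15.7
gripper_force: 8.0
time_s: 16.07
ee_pos: [485.0, -114.7, 24.0]
ee_rot: [-180.0, -0.0, -40.5]
force: [-0.3, 0.2, 3.7]
gripper_width: 17.0
gripper_force: 8.2
time_s: 16.73
ee_pos: [481.4, -114.0, 79.7]
ee_rot: [179.7, 0.5, -40.2]
force: [1.1, 0.1, -0.3]
gripper_width: 41.0
gripper_force: 0.0
time_s: 17.4
ee_pos: [484.9, -114.9, 223.3]
ee_rot: [180.0, -0.0, 0.1]
force: [0.0, 0.4, -0.6]
gripper_width: 90.4
gripper_force: 0.0
time_s: 18.07
ee_pos: [457.1, 134.5, 222.5]
ee_rot: [180.0, 0.0, -0.2]
force: [0.8, -0.8, 0.2]
gripper_width: 91.1
gripper_force: 0.0
time_s: 18.73
ee_pos: [430.0, 382.5, 222.3]
ee_rot: [179.9, 0.0, -0.2]
force: [1.1, 0.8, -0.9]
gripper_width: 91.1
gripper_force: 0.0
time_s: 19.4
ee_pos: [430.7, 380.7, 223.1]
ee_rot: [-180.0, -0.0, -0.1]
force: [-0.0, 0.5, 0.4]
gripper_width: 90.8
gripper_force: 0.0
bolt_middle 0.69 [270,
[... 184 characters left out ...]
[586.2 -20.4  46. ]
bolt_right 0.54 [304, 211, 15, 20] ztop 53.2 c [ 483.6 -113.9] size [15.5 61.1] ang 51.1 med [ 483.8 -113.6   50.7]
bolt_left 0.71 [235, 213, 15, 22] ztop 53.4 c [479.   74.7] size [15.4 62.6] ang 51.3 med [477.1  75.1  50.4]
round_dish 0.85 [256, 165, 48, 47] ztop 24.1 c [431.4 384.6] size [60.4 59.8] ang 44.7 med [432.  384.8  23. ]
round_dish 0.75 [311, 271, 47, 80] ztop 34.1 c [293.1 300.9] size [54.9 97.6] ang 67.8 med [272.5 304.7  32.7]
chamber_slide 0.56 [367, 36, 39, 71] ztop 23.7 c [580.5 261.5] size [72.2 28. ] ang 13.3 med [580.1 262.2  22.6]
t 19.75 pos [430.5 381.2 222.9] yaw -0.0 j6 130.4 -> tool d [  0.5  -3.8 217.9] roll -0.0 F [0.1 0.2 0.2] w 91.0 gf 0.0
```

View pics/w2.png

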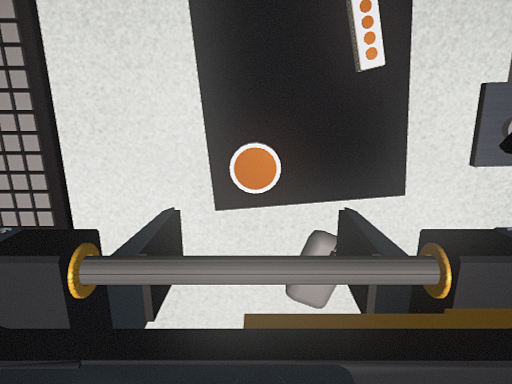

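View pics/t2.png

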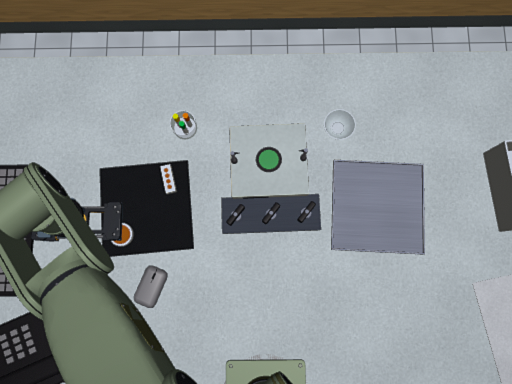

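Wrist view: the dish is at (255,167) and the slide at (367,36). Top view: all three bars have turned to the mirrored angle at (236,214), (270,212) and (307,211), so I'm gripping the dish.

```bash

python3 -m pendant '{"translation":[[0.7,-3.7,35],[0,0,35],[0,0,35],[0,0,35],[0,0,30],[0,0,25],[0,0,15],[0,0,6]],"roll":[0,0,0,0,0,0,0,0],"hand":[0,0,0,0,0,0,0,0]}' 12
python3 -m pendant '{"translation":[[0,0,0],[0,0,0],[0,0,0],[0,0,0],[0,0,0],[0,0,0],[0,0,0],[0,0,0]],"roll":[0,0,0,0,0,0,0,0],"hand":[0,0,230,230,230,230,230,230]}' 12
python3 -m pendant '{"translation":[[0,0,0],[0,0,0],[0,0,0],[0,0,-5],[0,0,-10],[0,0,-15],[0,0,-20],[0,0,-20]],"roll":[0,0,0,0,0,0,0,0],"hand":[230,230,230,230,230,230,230,230]}'
python3 -c "
from h import *
to(628.5,-15.8,122,0)"
```

```text
time_s: 20.42
ee_pos: [429.8, 383.7, 4.2]
ee_rot: [179.8, 0.2, -0.0]
force: [-0.3, -0.5, 0.3]
gripper_width: 91.1
gripper_force: 0.0
time_s: 21.08
ee_pos: [431.5, 385.1, 7.5]
ee_rot: [-180.0, -0.0, -0.0]
force: [-1.1, 0.2, 3.2]
gripper_width: 61.2
gripper_force: 12.0
time_s: 21.75
ee_pos: [430.9, 384.5, 77.7]
ee_rot: [179.9, 0.1, -0.0]
force: [0.3, 0.1, 0.2]
gripper_width: 62.0
gripper_force: 12.0
t 21.75 pos [430.9 384.5  77.7] yaw -0.0 j6 130.6 -> tool d [197.7 400.3 -44.3] roll -0.0 F [0.3 0.1 0.2] w 62.0 gf 12.0
```

```bash

python3 -m pendant '{"translation":[[0,0,-20],[0,0,-20],[0,0,-20],[0,0,-20],[0,0,-20],[4,8,0],[6,12,0],[8,16,0]],"roll":[0,0,0,0,0,0,0,0],"hand":[230,230,230,230,230,230,230,230]}'
python3 -m pendant '{"translation":[[10,20,0],[10,20,0],[10,20,0],[10,20,0],[10,20,0],[10,20,0],[10,20,0],[10,20,0]],"roll":[0,0,0,0,0,0,0,0],"hand":[230,230,230,230,230,230,230,230]}'
python3 -m pendant '{"translation":[[10,20,0],[10,20,0],[10,20,0],[10,20,0],[10,20,0],[10,20,0],[10,20,0],[10,20,0]],"roll":[0,0,0,0,0,0,0,0],"hand":[230,230,230,230,230,230,230,230]}'
python3 -m pendant '{"translation":[[8,16,0],[6,12,0],[4,8,0],[2,6,0],[0,0,0],[0,0,0],[0,0,0],[0,0,0]],"roll":[0,0,0,0,0,0,0,0],"hand":[230,230,230,230,230,230,230,230]}'
python3 - <<'E'
from h import *
p=env.grab_frame("wrist"); save(p,"w3")
find(p,"round_dish")
A=pts(p); B=A[(A[:,2]>112)&(A[:,2]<130)&(A[:,0]>600)&(A[:,0]<660)]
for s in (1,-1):
    C=B[(s*(B[:,1]+16)>60)&(s*(B[:,1]+16)<110)]
    if len(C): print(s,len(C),C.min(0),C.max(0))
to(628.5,-15.8,124.5,0)
E
```

```text
time_s: 22.42
ee_pos: [448.8, 347.8, 176.1]
ee_rot: [179.9, 0.1, 0.1]
force: [0.8, -0.7, -1.5]
gripper_width: 61.4
gripper_force: 12.0
time_s: 23.08
ee_pos: [528.6, 186.2, 175.2]
ee_rot: [179.9, 0.2, -0.1]
force: [0.9, 0.4, 0.3]
gripper_width: 61.5
gripper_force: 12.0
time_s: 23.75
ee_pos: [608.2, 26.4, 175.1]
ee_rot: [180.0, 0.2, -0.1]
force: [-0.1, 0.6, -0.6]
gripper_width: 61.4
gripper_force: 12.0
time_s: 24.42
ee_pos: [628.8, -12.3, 177.1]
ee_rot: [-180.0, 0.0, 0.0]
force: [0.1, 0.8, -1.0]
gripper_width: 61.6
gripper_force: 12.0
round_dish 0.72 [200, 298, 11, 20] ztop 50.1 c [550.2  35.4] size [  6.  132.1] ang 71.4 med [499.   53.3  48.7]
round_dish 0.56 [259, 241, 114, 109] ztop 193.3 c [629.4 -14.6] size [62.  59.2] ang 32.7 med [638.2 -13.4 192.5]
1 295 [622.03177593  59.52428844 112.28782883] [632.26823906  82.24454616 124.84358611]
-1 296 [ 627.70637786 -115.05341709  112.11512567] [637.62373735 -92.40171643 125.8514904 ]
t 24.52 pos [629.  -12.5 177.1] yaw 0.0 j6 87.8 -> tool d [-0.5  3.3 52.6] roll 0.001 F [-0.3 -0.5 -0.7] w 61.9 gf 12.0
```

View pics/w3.png

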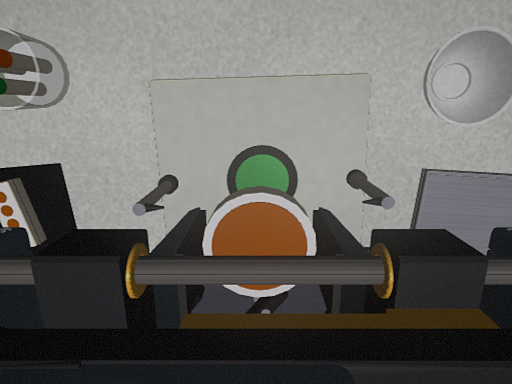

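The dish is firmly held at (259,241), with the pointers at (150,207) and (375,203) on either side. I'm lowering it 52 mm and holding it there.

```bash

python3 -m pendant '{"translation":[[0.7,3,10],[0,0,10],[0,0,10],[0,0,10],[0,0,7],[0,0,5.5],[0,0,0],[0,0,0]],"roll":[0,0,0,0,0,0,0,0],"hand":[230,230,230,230,230,230,230,230]}'
python3 -c "
from h import *
p=env.grab_frame('wrist'); find(p,'round_dish',60); to(629.9,-16.4,124.5,0)"
python3 -m pendant '{"translation":[[0,0,0],[0,0,0],[0,0,0],[0,0,0],[0,0,0],[0,0,0],[0,0,0],[0,0,0]],"roll":[0,0,0,0,0,0,0,0],"hand":[230,230,230,230,230,230,230,230]}'
python3 -m pendant '{"translation":[[0,0,0],[0,0,0],[0,0,0],[0,0,0],[0,0,0],[0,0,0],[0,0,0],[0,0,0]],"roll":[0,0,0,0,0,0,0,0],"hand":[230,230,230,230,230,230,230,230]}' >/dev/null
python3 -m pendant '{"translation":[[0,0,0],[0,0,0],[0,0,0],[0,0,0],[0,0,0],[0,0,0],[0,0,0],[0,0,0]],"roll":[0,0,0,0,0,0,0,0],"hand":[230,230,230,230,230,230,230,230]}' >/dev/null
python3 -m pendant '{"translation":[[0,0,0],[0,0,0],[0,0,0],[0,0,0],[0,0,0],[0,0,0],[0,0,0],[0,0,0]],"roll":[0,0,0,0,0,0,0,0],"hand":[230,230,230,230,230,230,230,230]}' >/dev/null
python3 -m pendant '{"translation":[[0,0,0],[0,0,0],[0,0,0],[0,0,0],[0,0,0],[0,0,0],[0,0,0],[0,0,0]],"roll":[0,0,0,0,0,0,0,0],"hand":[230,230,230,230,230,230,230,230]}'
python3 -c "
from h import *
to(450,-260,30,0)"
```

```text
time_s: 25.18
ee_pos: [629.8, -16.2, 124.1]
ee_rot: [180.0, 0.0, -0.0]
force: [0.2, -0.9, 0.6]
gripper_width: 61.7
gripper_force: 12.0
round_dish 0.79 [260, 241, 113, 115] ztop 140.3 c [629.9 -16.2] size [58.7 62.3] ang 59.0 med [639.  -17.2 139.4]
t 25.28 pos [630.3 -16.2 124.9] yaw -0.0 j6 87.5 -> tool d [-0.4  0.2  0.4] roll -0.0 F [ 0.2 -0.  -0.4] w 61.6 gf 12.0
time_s: 25.95
ee_pos: [629.9, -16.2, 124.4]
ee_rot: [180.0, 0.0, -0.0]
force: [-0.3, 0.8, -1.1]
gripper_width: 61.8
gripper_force: 12.0
time_s: 28.62
ee_pos: [629.9, -16.2, 124.5]
ee_rot: [180.0, -0.0, -0.0]
force: [-0.9, 0.5, -0.8]
gripper_width: 61.6
gripper_force: 12.0
t 28.62 pos [629.9 -16.2 124.5] yaw -0.0 j6 87.5 -> tool d [-179.8  243.9   94.5] roll -0.0 F [-0.9  0.5 -0.8] w 61.6 gf 12.0
```

```bash

python3 -m pendant '{"translation":[[0,0,-10],[0,0,-15],[0,0,-15],[0,0,-15],[0,0,0],[-4,6,0],[-6,9,0],[-9,14,0]],"roll":[0,0,0,0,0,0,0,0],"hand":[230,230,230,230,230,230,230,230]}'
python3 -m pendant '{"translation":[[-12,19,0],[-12,19,0],[-12,19,0],[-12,19,0],[-12,19,0],[-12,19,0],[-12,19,0],[-12,19,0]],"roll":[0,0,0,0,0,0,0,0],"hand":[230,230,230,230,230,230,230,230]}'
python3 -m pendant '{"translation":[[-12,19,0],[-12,19,0],[-12,19,0],[-12,19,0],[-12,19,0],[-9,14,0],[-5,8,0],[-1,1,0]],"roll":[0,0,0,0,0,0,0,0],"hand":[230,230,230,230,230,230,230,230]}'
python3 -m pendant '{"translation":[[0,0,15],[0,0,25],[0,0,30],[0,0,30],[0,0,25],[0,0,15],[0,0,10],[0,0,5]],"roll":[0,0,0,0,0,0,0,0],"hand":[230,230,230,230,230,230,230,230]}'
python3 -c "
from h import *
to(440,-315,8.5,0)"
```

```text
time_s: 29.28
ee_pos: [609.7, -45.4, 178.2]
ee_rot: [-180.0, 0.1, 0.1]
force: [-0.1, 0.1, -0.1]
gripper_width: 61.4
gripper_force: 12.0
time_s: 29.95
ee_pos: [512.2, -198.8, 178.5]
ee_rot: [-180.0, 0.1, -0.1]
force: [0.3, 0.7, -0.3]
gripper_width: 61.3
gripper_force: 12.0
time_s: 30.62
ee_pos: [437.7, -316.5, 178.8]
ee_rot: [-180.0, 0.1, -0.2]
force: [1.0, 0.2, 0.5]
gripper_width: 61.4
gripper_force: 12.0
time_s: 31.28
ee_pos: [439.1, -314.1, 23.0]
ee_rot: [-179.9, 0.1, 0.0]
force: [0.2, 0.6, -0.3]
gripper_width: 61.9
gripper_force: 12.0
t 31.28 pos [ 439.1 -314.1   23. ] yaw 0.0 j6 53.2 -> tool d [ 0.9  0.9 14.5] roll 0.0 F [ 0.2  0.6 -0.3] w 61.9 gf 12.0
```

```bash

python3 -m pendant '{"translation":[[0,0,6],[0,0,5],[0,0,3],[0,0,1],[0,0,0],[0,0,0],[0,0,0],[0,0,0]],"roll":[0,0,0,0,0,0,0,0],"hand":[230,230,230,230,230,230,230,0]}'
python3 -m pendant '{"translation":[[0,0,0],[0,0,0],[0,0,0],[0,0,0],[0,0,-15],[0,0,-35],[0,0,-35],[0,0,-35]],"roll":[0,0,0,0,0,0,0,0],"hand":[0,0,0,0,0,0,0,0]}'
python3 -m pendant '{"translation":[[0,0,-35],[0,0,-35],[7,-30,0],[7,-30,0],[7,-30,0],[7,-30,0],[7,-30,0],[7,-30,0]],"roll":[0,0,0,0,0,0,0,0],"hand":[0,0,0,0,0,0,0,0]}'
python3 -m pendant '{"translation":[[7,-30,0],[7,-30,0],[7,-30,0],[7,-30,0],[7,-30,0],[7,-30,0],[7,-30,0],[7,-30,0]],"roll":[0,0,0,0,0,0,0,0],"hand":[0,0,0,0,0,0,0,0]}'
python3 -m pendant '{"translation":[[5,-30,0],[5,-30,0],[5,-30,0],[5,-30,0],[5,-22,0],[0,-10,0],[0,0,0],[0,0,0]],"roll":[0,0,0,0,0,-0.07,-0.08,-0.08],"hand":[0,0,0,0,0,0,0,0]}'
python3 -m pendant '{"translation":[[0,0,0],[0,0,0],[0,0,0],[0,0,0],[0,0,0],[0,0,0],[0,0,0],[0,0,0]],"roll":[0,0,0,0,0,0,0,0],"hand":[80,80,80,80,80,80,80,80]}'
python3 - <<'E'
from h import *
p=env.grab_frame("top"); find(p,"round_dish",8)
p=env.grab_frame("wrist"); save(p,"w4"); find(p,"chamber_slide",8)
to(581,262,6,13.4)
E
```

```text
time_s: 31.95
ee_pos: [440.0, -315.3, 9.9]
ee_rot: [180.0, -0.0, -0.0]
force: [-0.3, -0.4, 0.4]
gripper_width: 65.7
gripper_force: 0.0
time_s: 32.62
ee_pos: [439.4, -314.8, 130.5]
ee_rot: [-180.0, 0.1, -0.0]
force: [0.8, -0.9, -0.1]
gripper_width: 91.1
gripper_force: 0.0
time_s: 33.28
ee_pos: [481.8, -133.7, 199.5]
ee_rot: [180.0, -0.0, -0.0]
force: [-0.4, -0.3, -0.1]
gripper_width: 91.0
gripper_force: 0.0
time_s: 33.95
ee_pos: [537.9, 106.4, 199.4]
ee_rot: [180.0, 0.0, -0.0]
force: [0.2, 0.5, 0.1]
gripper_width: 91.3
gripper_force: 0.0
time_s: 34.62
ee_pos: [562.7, 257.9, 198.9]
ee_rot: [180.0, 0.0, 13.5]
force: [0.9, 0.1, 0.5]
gripper_width: 91.0
gripper_force: 0.0
time_s: 35.28
ee_pos: [562.9, 256.8, 199.5]
ee_rot: [180.0, -0.0, 13.1]
force: [-0.6, -0.3, -0.8]
gripper_width: 62.8
gripper_force: 0.0
round_dish 0.71 [366, 217, 26, 23] ztop 28.2 c [ 461.5 -278.7] size [59.8 60. ] ang 88.6 med [ 461.2 -279.2   25.4]
chamber_slide 0.93 [258, 154, 27, 68] ztop 23.6 c [583.6 261.5] size [77.  27.7] ang 12.7 med [585.4 261.9  22.7]
t 35.48 pos [562.9 256.9 199.4] yaw 13.2 j6 100.3 -> tool d [ 18.8  -0.9 193.4] roll -0.004 F [ 0.2 -0.7  0.2] w 62.5 gf 0.0
```

View pics/w4.png

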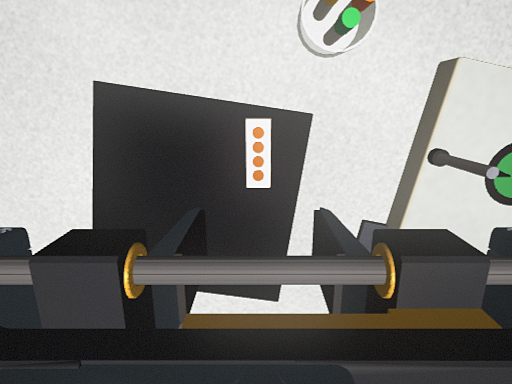

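Wrist view: the slide is upright at (258,154), midway between the fingers. The top camera puts the dish in the tray but about 4 cm from where I set it, so it was knocked; it is still well inside. I'm gripping the slide.

```bash

python3 -m pendant '{"translation":[[10,0.2,0],[11,0,20],[0,0,35],[0,0,35],[0,0,35],[0,0,30],[0,0,20],[0,0,10]],"roll":[0,0,0,0,0,0,0,0],"hand":[80,80,80,80,80,80,80,80]}' 12
python3 -m pendant '{"translation":[[0,0,5],[0,0,3],[0,0,0],[0,0,0],[0,0,0],[0,0,0],[0,0,0],[0,0,0]],"roll":[0,0,0,0,0,0,0,0],"hand":[80,80,80,240,240,240,240,240]}'
python3 -m pendant '{"translation":[[0,0,0],[0,0,0],[0,0,0],[0,0,0],[0,0,0],[0,0,0],[0,0,-5],[0,0,-10]],"roll":[0,0,0,0,0,0,0,0],"hand":[240,240,240,240,240,240,240,240]}'
python3 -m pendant '{"translation":[[0,0,-20],[0,0,-30],[0,0,-30],[0,0,-30],[0,0,-30],[0,0,-20],[0,0,0],[0,0,0]],"roll":[0,0,0,0,0,0,0,0],"hand":[240,240,240,240,240,240,240,240]}'
python3 -c "
from h import *
p=env.grab_frame('wrist'); find(p,'chamber_slide',60)
to(629.9,-16.4,124.5,91.6)"
```

```text
time_s: 36.15
ee_pos: [582.2, 260.8, 10.8]
ee_rot: [179.9, 0.3, 13.2]
force: [-0.6, -0.4, -0.3]
gripper_width: 62.5
gripper_force: 0.0
time_s: 36.82
ee_pos: [583.6, 261.5, 7.0]
ee_rot: [-180.0, -0.1, 13.2]
force: [0.0, -0.5, -0.0]
gripper_width: 32.0
gripper_force: 0.0
time_s: 37.48
ee_pos: [582.2, 260.9, 20.2]
ee_rot: [180.0, 0.2, 13.2]
force: [0.3, -1.1, -0.0]
gripper_width: 27.9
gripper_force: 12.0
time_s: 38.15
ee_pos: [583.8, 261.5, 182.8]
ee_rot: [-180.0, -0.2, 13.2]
force: [-0.3, 0.6, -1.7]
gripper_width: 28.0
gripper_force: 12.0
t 38.25 pos [582.4 261.  179.9] yaw 13.2 j6 99.9 -> tool d [-17.  280.9  55.4] roll -1.369 F [ 0.3 -0.  -0.6] w 28.1 gf 12.0
```

```bash

python3 -m pendant '{"translation":[[-1,8,0],[-1,14,0],[-1,20,0],[-1,20,0],[-1.5,20,0],[-1.5,20,0],[-1.5,20,0],[-1.5,20,0]],"roll":[0,0,0,0,0,0,0,0],"hand":[240,240,240,240,240,240,240,240]}'
python3 -m pendant '{"translation":[[-1,20,0],[-1,20,0],[-1,20,0],[-1,20,0],[-1,20,0],[-1,20,0],[-1,12,0],[0,7,0]],"roll":[0,0,0,0,0,0,0,0],"hand":[240,240,240,240,240,240,240,240]}'
python3 -m pendant '{"translation":[[0,0,0],[0,0,0],[0,0,0],[0,0,0],[0,0,0],[0,0,0],[0,0,0],[0,0,0]],"roll":[-0.05,-0.09,-0.09,-0.09,-0.09,-0.09,-0.09,-0.09],"hand":[240,240,240,240,240,240,240,240]}'
python3 -m pendant '{"translation":[[0,0,0],[0,0,0],[0,0,0],[0,0,0],[0,0,0],[0,0,0],[0,0,0],[0,0,0]],"roll":[-0.09,-0.09,-0.09,-0.09,-0.09,-0.09,-0.09,-0.06],"hand":[240,240,240,240,240,240,240,240]}'
python3 - <<'E'
from h import *
p=env.grab_frame("wrist"); save(p,"w5"); find(p,"chamber_slide",60)
to(629.9,-16.4,124.5,91.6)
E
```

```text
time_s: 38.92
ee_pos: [605.6, 118.4, 180.3]
ee_rot: [180.0, 0.1, 13.1]
force: [-0.1, -0.8, -0.6]
gripper_width: 27.9
gripper_force: 12.0
time_s: 39.58
ee_pos: [630.3, -18.5, 180.5]
ee_rot: [180.0, 0.1, 13.0]
force: [-0.4, 0.0, -0.8]
gripper_width: 27.8
gripper_force: 12.0
time_s: 40.25
ee_pos: [630.5, -15.8, 181.0]
ee_rot: [-179.9, 0.0, 52.4]
force: [0.2, 0.0, 0.1]
gripper_width: 28.1
gripper_force: 12.0
time_s: 40.92
ee_pos: [630.5, -15.8, 181.0]
ee_rot: [-179.9, -0.0, 91.9]
force: [0.9, -0.4, -1.3]
gripper_width: 28.0
gripper_force: 12.0
chamber_slide 0.88 [261, 240, 54, 136] ztop 197.6 c [630.6 -16.2] size [28.2 77.9] ang 1.9 med [630.4  -3.8 196.7]
t 41.02 pos [630.5 -15.8 181. ] yaw 91.7 j6 -4.2 -> tool d [-0.6 -0.6 56.5] roll 0.001 F [ 0.3 -0.6 -1.1] w 27.4 gf 12.0
```

View pics/w5.png

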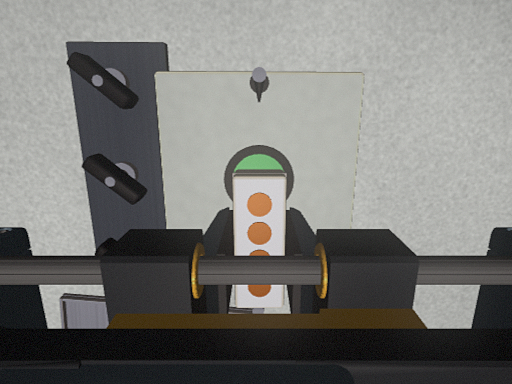

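The slide is held lengthways in line with the pointer at (259,90), centred within a millimetre. I'm lowering it 57 mm and holding it.

```bash

python3 -m pendant '{"translation":[[0,0,10],[0,0,10],[0,0,10],[0,0,10],[0,0,10],[0,0,6.5],[0,0,0],[0,0,0]],"roll":[0,0,0,0,0,0,0,0],"hand":[240,240,240,240,240,240,240,240]}'
python3 -m pendant '{"translation":[[0,0,0],[0,0,0],[0,0,0],[0,0,0],[0,0,0],[0,0,0],[0,0,0],[0,0,0]],"roll":[0,0,0,0,0,0,0,0],"hand":[240,240,240,240,240,240,240,240]}'
python3 -m pendant '{"translation":[[0,0,0],[0,0,0],[0,0,0],[0,0,0],[0,0,0],[0,0,0],[0,0,0],[0,0,0]],"roll":[0,0,0,0,0,0,0,0],"hand":[240,240,240,240,240,240,240,240]}' >/dev/null
python3 -m pendant '{"translation":[[0,0,0],[0,0,0],[0,0,0],[0,0,0],[0,0,0],[0,0,0],[0,0,0],[0,0,0]],"roll":[0,0,0,0,0,0,0,0],"hand":[240,240,240,240,240,240,240,240]}' >/dev/null
python3 -m pendant '{"translation":[[0,0,0],[0,0,0],[0,0,0],[0,0,0],[0,0,0],[0,0,0],[0,0,0],[0,0,0]],"roll":[0,0,0,0,0,0,0,0],"hand":[240,240,240,240,240,240,240,240]}' >/dev/null
python3 -m pendant '{"translation":[[0,0,0],[0,0,0],[0,0,0],[0,0,0],[0,0,0],[0,0,0],[0,0,0],[0,0,0]],"roll":[0,0,0,0,0,0,0,0],"hand":[240,240,240,240,240,240,240,240]}'
python3 -c "
from h import *
p=env.grab_frame('wrist'); find(p,'chamber_slide',60)
to(562,-325,180,91.7)"
```

```text
time_s: 41.68
ee_pos: [630.7, -16.1, 124.3]
ee_rot: [-179.9, 0.0, 91.7]
force: [-0.6, 0.7, 0.0]
gripper_width: 27.8
gripper_force: 12.0
time_s: 42.35
ee_pos: [630.9, -16.1, 125.0]
ee_rot: [180.0, 0.0, 91.7]
force: [0.2, 0.0, -0.6]
gripper_width: 27.7
gripper_force: 12.0
time_s: 45.02
ee_pos: [630.9, -16.1, 124.9]
ee_rot: [180.0, 0.0, 91.7]
force: [0.3, -0.1, -0.5]
gripper_width: 28.0
gripper_force: 12.0
chamber_slide 0.92 [261, 239, 50, 138] ztop 141.6 c [631.1 -16.3] size [28.3 78.1] ang 1.6 med [630.9  -4.  140.7]
t 45.12 pos [630.9 -16.1 124.9] yaw 91.7 j6 -4.2 -> tool d [-306.8  -77.8  -55.1] roll -0.001 F [ 0.3 -0.2  0.3] w 27.9 gf 12.0
```

```bash

python3 -m pendant '{"translation":[[0,0,-10],[0,0,-15],[0,0,-15],[0,0,-15],[0,0,0],[-7,-2,0],[-12,-3,0],[-18,-5,0]],"roll":[0,0,0,0,0,0,0,0],"hand":[240,240,240,240,240,240,240,240]}'
python3 -m pendant '{"translation":[[-20,-5,0],[-20,-5,0],[-20,-5,0],[-20,-5,0],[-20,-5,0],[-20,-5,0],[-20,-5,0],[-20,-5,0]],"roll":[0,0,0,0,0,0,0,0],"hand":[240,240,240,240,240,240,240,240]}'
python3 -m pendant '{"translation":[[-20,-5,0],[-20,-5,0],[-20,-5,0],[-20,-5,0],[-17,-4,0],[-10,-3,0],[-3,-1,0],[0,0,0]],"roll":[0,0,0,0,0,0,0,0],"hand":[240,240,240,240,240,240,240,240]}'
python3 -c "
from h import *
p=env.grab_frame('top'); find(p,'round_dish',8); save(p,'t3')
to(562,-325,9,91.7)"
```

```text
time_s: 45.78
ee_pos: [621.1, -53.5, 178.7]
ee_rot: [-179.9, -0.0, 91.8]
force: [-0.3, -0.9, -0.4]
gripper_width: 27.9
gripper_force: 12.0
time_s: 46.45
ee_pos: [584.9, -216.2, 178.5]
ee_rot: [-179.8, -0.0, 91.6]
force: [1.1, 0.5, -0.3]
gripper_width: 28.0
gripper_force: 12.0
time_s: 47.12
ee_pos: [560.9, -325.9, 179.1]
ee_rot: [-179.9, -0.1, 91.6]
force: [0.9, -0.6, -0.6]
gripper_width: 27.9
gripper_force: 12.0
round_dish 0.57 [366, 218, 21, 24] ztop 28.7 c [ 427.1 -236.9] size [ 52.7 171.8] ang 43.0 med [ 464.  -276.2   25.7]
t 47.22 pos [ 561.6 -324.5  179.6] yaw 91.7 j6 -32.7 -> tool d [ -0.5   0.4 170.6] roll -0.001 F [1.4 0.5 0.1] w 27.9 gf 12.0
```

View pics/t3.png

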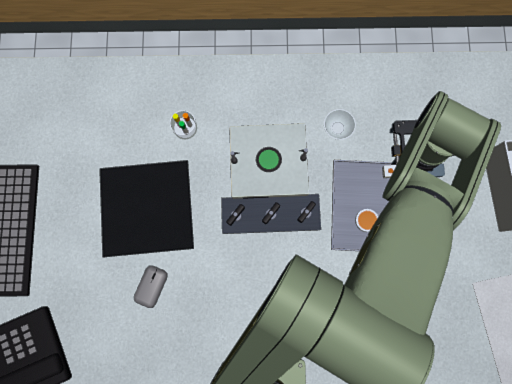

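The dish lies in the tray at (366,219), clear of the drop spot, so I'm lowering the slide.

```bash

python3 -m pendant '{"translation":[[0,0,15],[0,0,25],[0,0,30],[0,0,30],[0,0,25],[0,0,15],[0,0,10],[0,0,5]],"roll":[0,0,0,0,0,0,0,0],"hand":[240,240,240,240,240,240,240,240]}'
python3 -m pendant '{"translation":[[0,0,6],[0,0,5],[0,0,3],[0,0,1],[0,0,0],[0,0,0],[0,0,0],[0,0,0]],"roll":[0,0,0,0,0,0,0,0],"hand":[240,240,240,240,240,240,240,130]}'
python3 -m pendant '{"translation":[[0,0,0],[0,0,0],[0,0,0],[0,0,0],[0,0,-15],[0,0,-35],[0,0,-35],[0,0,-35]],"roll":[0,0,0,0,0,0,0,0],"hand":[130,130,130,130,130,130,130,130]}'
python3 -m pendant '{"translation":[[0,0,-30],[0,0,-30],[0,0,0],[-10,0,0],[-20,0,0],[-20,0,0],[-20,0,0],[-10,0,0]],"roll":[0,0,0,0,0,0,0,0],"hand":[130,130,130,130,130,130,130,130]}'
python3 -m pendant '{"translation":[[-20,0,0],[-20,0,0],[-20,0,0],[-10,0,0],[0,0,0],[0,0,0],[0,0,0],[0,0,0]],"roll":[0,0,0,0,0,0,0,0],"hand":[130,130,130,130,130,130,130,130]}'
python3 - <<'E'
from h import *
for c in ("top","scene"):
    p=env.grab_frame(c); save(p,c+"4"); find(p,"round_dish",8); find(p,"chamber_slide",8)
to(562,-325,9,91.7)
E
```

```text
time_s: 47.88
ee_pos: [561.5, -323.9, 23.5]
ee_rot: [-179.9, -0.1, 91.7]
force: [0.2, 0.3, -0.3]
gripper_width: 27.9
gripper_force: 12.0
time_s: 48.55
ee_pos: [562.0, -325.4, 10.4]
ee_rot: [180.0, 0.0, 91.7]
force: [0.1, -0.7, 0.2]
gripper_width: 32.2
gripper_force: 0.0
time_s: 49.22
ee_pos: [561.4, -325.0, 130.9]
ee_rot: [-179.9, -0.0, 91.7]
force: [0.6, -0.0, 0.3]
gripper_width: 44.7
gripper_force: 0.0
time_s: 49.88
ee_pos: [563.1, -407.5, 187.6]
ee_rot: [-179.8, -0.0, 91.6]
force: [-0.3, 0.6, -0.3]
gripper_width: 44.4
gripper_force: 0.0
time_s: 50.55
ee_pos: [566.3, -473.8, 190.0]
ee_rot: [-180.0, -0.0, 91.7]
force: [-0.2, -0.2, 0.9]
gripper_width: 45.0
gripper_force: 0.0
round_dish 0.6 [367, 218, 23, 23] ztop 28.3 c [ 441.9 -219.1] size [ 56.2 186.7] ang 20.7 med [ 466.6 -278.1   25.8]
chamber_slide 0.84 [383, 182, 28, 14] ztop 27.8 c [ 562.  -324.9] size [77.4 28.8] ang 89.3 med [ 559.8 -327.    25. ]
round_dish 0.71 [180, 263, 22, 19] ztop 27.8 c [ 461.8 -280. ] size [58.8 62.6] ang 59.5 med [ 463.7 -280.1   25.6]
chamber_slide 0.73 [199, 295, 27, 31] ztop 27.0 c [ 562.8 -326.5] size [75.8 28.7] ang 89.2 med [ 563.5 -329.    25.1]
chamber_slide 0.37 [258, 220, 120, 88] ztop 44.1 c [592.8 -22.1] size [276.4 232.9] ang 0.6 med [629.2 -25.2  41.7]
t 50.85 pos [ 566.3 -474.7  190.3] yaw 91.7 j6 -42.6 -> tool d [1.498e+02 1.000e-01 1.813e+02] roll -0.0 F [-1.   0.5 -0.8] w 44.7 gf 0.0
```

View pics/scene4.png

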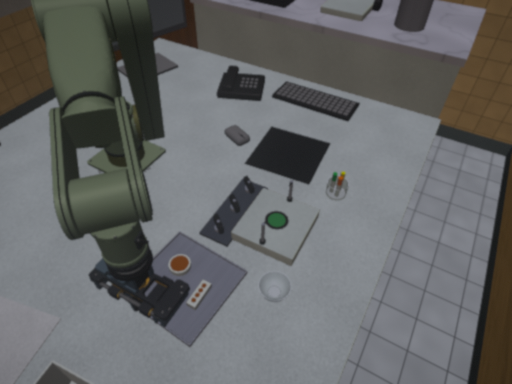

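The dish (180,263) and the slide (199,295) lie flat in the tray, the arm is clear, and the bolts are released.

```bash
python3 -c "
from workcell import env
print(env.job_done())"
```

```text
the job is handed in; nothing more can be done
None
```

The job is handed in, with no verdict returned: all three bolts are released in order, the round dish and then the chamber slide (the only items there) were each held at the mark for about 3 s, and both lie flat in the tray. The dish shifted about 4 cm after I set it down but stayed well inside.

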